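Nest the filling tubs at the bun stall

TASK

The three steel filling tubs are to be put away nested. First stand the small tub, which is lying on its side, upright on the worktop with its mouth up and let go of it; then set the medium tub into the large one, and last take the small tub again and set it into the medium one. Lower them in gently so that each sits flat on the floor of the next, leave the set standing upright on the worktop, and leave the jar, the cup and the spatula where they are.

Things in the scene. Friction and masses are not known exactly. Their poses are not given: they have to be found in the camera images.
- large_tub: the large tub: round steel tub with a red eight-sided foot and red band, standing upright. 94 mm high, outside diameter 116 mm at the foot and 136 mm at the rim, wall 3 mm; its inner floor is thick and lies 20 mm above its underside (inside diameter 114 mm there, 130 mm at the rim). 0.40 kg. Origin: centre of the underside, z axis up out of the mouth
- medium_tub: the medium tub: the same with yellow foot and band, standing upright. 92 mm high, outside diameter 92 mm at the bottom (foot corners 97 mm) and 104 mm at the rim, wall 3 mm; inner floor 20 mm above its underside (inside diameter 89 mm there, 98 mm at the rim). 0.22 kg. Seated in the large tub its rim stands 18 mm above the large rim. Origin: centre of the underside, z axis up out of the mouth
- small_tub: the small tub: straight steel tub, blue eight-sided foot and band, at first lying on its side on a flat of the foot, in any direction. 90 mm long, outside diameter 66 mm (foot corners 71 mm), wall 3 mm, inner floor 20 mm above the underside. 0.15 kg, foot end heavier. Nested, its rim stands 18 mm above the medium rim. Origin: on its axis, 45 mm from foot face and from mouth; x axis points out of the mouth
- small_foot (a point): centre of the small tub's underside (the face of its blue foot)
- spice_jar: bystander: glass jar with a red cap, 60 mm in diameter, 70 mm high, upright; origin centre of its underside
- tea_cup: bystander: green plastic cup, 74 mm in diameter, 65 mm high, upright; origin centre of its underside
- spatula: bystander: black-handled spatula lying flat beyond the tubs, roughly crosswise to the robot; origin under its middle, x axis along it towards the blade

How it is judged:
By the outcome, as a careful person would: the job done as asked, in the order asked, and still so for the second after the job is handed in, with the robot touching nothing.
It also fails if it takes over 67 s, if anything falls off the work surface, if the arm or the gripper's body presses on something with over 40 N, if the wrist force passes 120 N, or if a joint passes its speed limit or range.

ROBOT

A 6-joint arm with a two-finger parallel gripper is mounted at the origin on the work surface. World frame = base frame: x ahead of the robot, y to its left, z up, the work surface at z = 0. Lengths are in m, angles in rad, forces in N, time in s.
With the tool pointing down it reaches from about 0.35 to 0.775 m from the base axis. Payload 7.3 kg.
Tool frame: the origin (TCP) lies on the centre line of the jaws, within the pads' length; the fingertips stand robot.nose_length ahead of it and the grasp point (between the pads) is the TCP (robot.nose_length is the distance from the TCP to the fingertips, in m); z points along the fingers, y is the direction in which the jaws open and shut (so a half turn about z gives the same grasp; the last joint's range is limited). The gripper opens to 92 mm and grips with 3 to 60 N. Pads are 19 mm wide; open, the fingers measure 130 mm over their backs; the gripper's body (75 mm by 190 mm) begins 47 mm behind the grasp point.
Start: joints at [-1.425, 0.342, 1.524, -0, 1.275, -0.146], TCP at [0.151, -0.503, 0.246] pointing down, gripper open.
Joint ranges: [-2.53, 2.53], [-0.77, 2.02], [0.04, 2.7], [-1, 4.14], [0.28, 2.66], [-3.11, 3.11]. Speed limits (rad/s): [2.57, 2.57, 3.14, 3.14, 3.14, 3.14].

INTERFACE

Orientations are given as [roll, pitch, yaw] about the fixed x, y, z axes, in that order (R = Rz(yaw) Ry(pitch) Rx(roll)).
In Python, from cell import robot, read_camera gives the robot as it stands.
- The arm moves only by the shell command python3 -m crank 'ROWS' [FORCE]. ROWS is JSON, a list of rows, each a list of 7 numbers: the shift along the tool's x, y, z in cm, then the turn, a rotation vector about the tool's x, y, z in degrees, then the opening, from 0 (shut) to 1 (fully open). In form: [[tx, ty, tz, wx, wy, wz, jaw], ...]. A call has 1 to 5 rows; each row is the pose to reach, as a shift and turn from the pose commanded when the call began, along the tool's axes at that moment; what a row does not reach only later rows make up. A row lasts 1/8 s, in which the tool goes at most 62.5 mm and 10.7 degrees, less where a joint would pass 70% of its speed; a pose out of reach is approached as far as the arm can. A call with a gripper value outside its range is refused whole. The fingers move at their own pace and stop on an object; FORCE is the grip in N (left out, the last holds). Time passes only in rows, so rows that repeat a pose let the fingers close. It gives the time, the measured TCP pose, the force and the opening at its end, in the units of the state.
- robot.observe(): the state, without advancing time (a new reading comes with each control period).
- read_camera(name): name is "scene" or "top" or "wrist"; returns a dict with "frame" (384x512x3 uint8, red, green, blue), "intrinsics" (3x3 intrinsics, pixels), "R" (3x3) and "t" (3): a world point X has camera coordinates R X + t. Camera axes: x right, y down, z forward; pixel columns grow to the right and rows downward; lengths in m; the calibration is good to about 2 mm. The wrist camera is an equidistant fisheye: a pixel r from the principal point sees the ray r / f radians off the axis. A picture is of the moment at which its call begins. There is no depth.
- robot.hand_in(): hands the job in, once; it reports no verdict.
The state is a dict: "time": time; "qpos": joint angles; "qvel": joint speeds; "joint_efforts": joint torques, N m; "tool_pos": TCP position; "tool_rot": TCP orientation; "contact_force": force on the tool from outside, world axes, zero at the start; "torque": the same for the moment, N m; "opening": finger opening in m.
Only numpy, scipy, OpenCV 4.12 (cv2) and the standard library are available. Lean on these libraries where they do the work, as an engineer would, in place of code of your own. Each camera call takes 0.05 s, during which the arm holds its last target.

## Working session

There is one attempt and no reset: what is moved stays moved. The work goes in short steps, Python scripts to look and compute and a shell command to move; the robot and the scene stay as the last step left them, time stands still between calls to the robot, and variables do not carry over. Pictures are saved under pics/ and viewed, and the job is handed in when it is done.

```bash
ls; mkdir -p pics
python3 - <<'E'
from cell import robot, read_camera
import cv2
print(robot.observe(), robot.nose_length)
for n in ["scene","top","wrist"]:
    c=read_camera(n); cv2.imwrite(f"pics/{n}0.png",c["frame"][:,:,::-1]); print(n,c["intrinsics"],c["R"],c["t"])
    import pickle; pickle.dump(c,open(f"pics/{n}0.pkl","wb"))
E
```

```text
pics
{'time': 0.0, 'qpos': array([-1.42501259e+00,  3.42747581e-01,  1.52499809e+00,  4.13336986e-05,
        1.27543470e+00, -1.46002930e-01]), 'qvel': array([-8.98647816e-05,  7.81857861e-04, -9.70932728e-04, -5.70963442e-04,
        1.62336625e-03,  1.83496856e-03]), 'joint_efforts': array([-1.53935867e-03, -4.31251645e+01, -2.44219530e+01,  7.17326417e-02,
        5.61624987e-02, -1.17650461e-04]), 'tool_pos': array([ 0.15099925, -0.5024212 ,  0.24503866]), 'tool_rot': array([-3.14002758e+00, -2.70092453e-04,  2.91774396e-01]), 'contact_force': array([ 0.17778134, -0.37515682, -0.4957448 ]), 'torque': array([ 0.01991221, -0.03310375,  0.04992221]), 'opening': 0.09196841108829396} 0.019
scene [[450.02524086   0.         257.36468991]
 [  0.         450.02524086 189.07971868]
 [  0.           0.           1.        ]] [[-0.81078165  0.58505415  0.01856743]
 [ 0.36732981  0.53323892 -0.76205319]
 [-0.45574326 -0.61103838 -0.64724816]] [ 0.50674815 -0.17219044  1.36509417]
top [[380.61381011   0.         248.50668807]
 [  0.         380.61381011 186.54711331]
 [  0.           0.           1.        ]] [[ 0.0364686  -0.99933157  0.00253967]
 [-0.97745939 -0.03619902 -0.20799703]
 [ 0.20794993  0.00510294 -0.97812616]] [-0.04052865  0.59383929  0.86031202]
wrist [[297.31863964   0.         255.03077541]
 [  0.         297.31863964 191.50657472]
 [  0.           0.           1.        ]] [[ 2.87647528e-01 -9.57736317e-01  2.14293056e-04]
 [-9.23263606e-01 -2.77234453e-01  2.65942423e-01]
 [-2.54643307e-01 -7.66955295e-02 -9.63988891e-01]] [-0.52498428 -0.03216338  0.38807343]
```

View pics/top0.png

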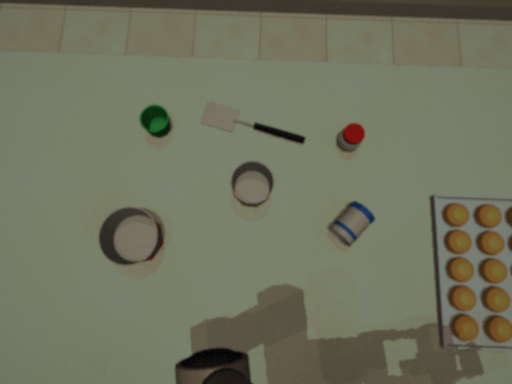

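View pics/scene0.png

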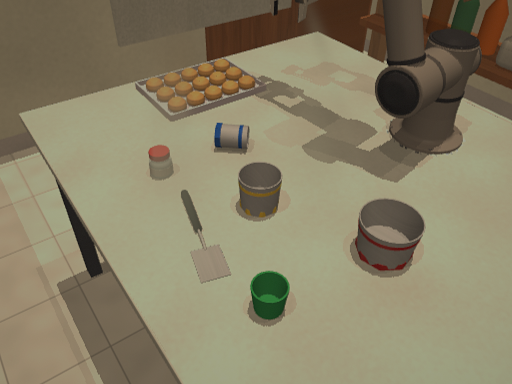

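View pics/wrist0.png

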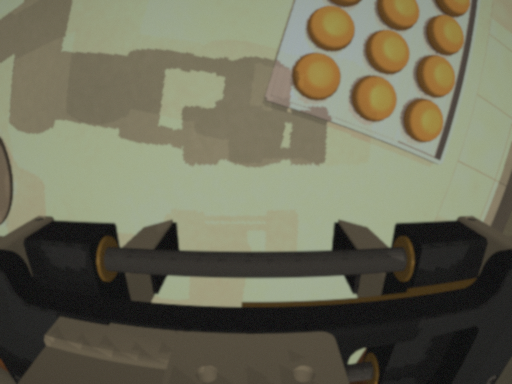

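```bash
cat > h.py <<'E'
import numpy as np, cv2, pickle
from scipy.spatial.transform import Rotation as Ro
def ray(c,u,v,fish=False):
    K=c["intrinsics"]; x=(u-K[0,2])/K[0,0]; y=(v-K[1,2])/K[1,1]
    if fish:
        r=np.hypot(x,y); s=np.sin(r)/r if r>0 else 1; d=np.array([x*s,y*s,np.cos(r)])
    else: d=np.array([x,y,1.])
    return -c["R"].T@c["t"], c["R"].T@d
def onz(c,u,v,z,fish=False):
    o,d=ray(c,u,v,fish); return o+d*(z-o[2])/d[2]
def proj(c,X):
    p=c["R"]@np.asarray(X)+c["t"]; q=c["intrinsics"]@p; return q[:2]/q[2]
E
python3 - <<'E'
import pickle,cv2,numpy as np
t=pickle.load(open("pics/top0.pkl","rb"))["frame"][:,:,::-1]; s=pickle.load(open("pics/scene0.pkl","rb"))["frame"][:,:,::-1]
a=cv2.resize(t[150:270,90:390],None,fx=2.6,fy=2.6,interpolation=cv2.INTER_CUBIC)
cv2.imwrite("pics/ztop.png",cv2.convertScaleAbs(a,alpha=1.5))
b=cv2.resize(s[110:280,140:440],None,fx=2.6,fy=2.6,interpolation=cv2.INTER_CUBIC)
cv2.imwrite("pics/zscene.png",cv2.convertScaleAbs(b,alpha=1.5))
E
```

```text
(no output)
```

View pics/ztop.png

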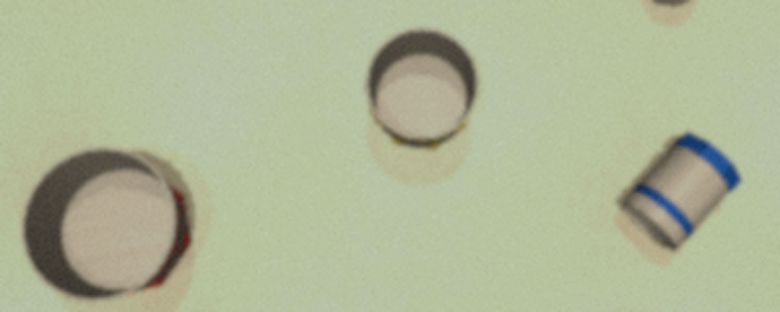

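View pics/zscene.png

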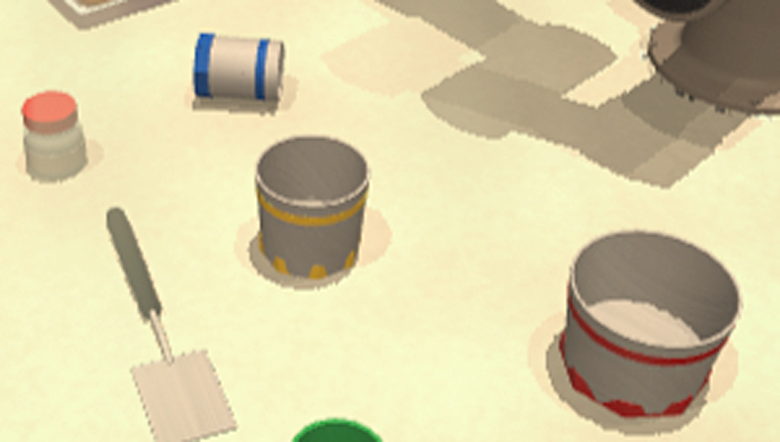

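Run:
```python
from h import *
t=pickle.load(open("pics/top0.pkl","rb")); s=pickle.load(open("pics/scene0.pkl","rb"))
for n,a,b,z in [("med",(252.3,183.5),(260.2,176.2),.092),("large",(127.7,235.8),(391.7,221.5),.094)]:
    print(n,onz(t,*a,z),onz(s,*b,z))
for n,c in (("top",t),("scene",s)):
    hsv=cv2.cvtColor(c["frame"],cv2.COLOR_RGB2HSV)
    m=cv2.inRange(hsv,(100,120,40),(130,255,255)); 
    k,l,st,ce=cv2.connectedComponentsWithStats(m)
    for i in range(1,k):
        if st[i,4]>15:
            r=cv2.minAreaRect(np.argwhere(l==i)[:,::-1].astype(np.float32))
            print(n,st[i],ce[i],onz(c,*ce[i],.06), [onz(c,*q,.033).round(4)[:2].tolist() for q in cv2.boxPoints(r)])
    for nm,lo,hi,z in (("jarcap",(0,150,60),(8,255,255),.07),("cup",(55,100,40),(80,255,255),.065)):
        m=cv2.inRange(hsv,lo,hi);k,l,st,ce=cv2.connectedComponentsWithStats(m);i=1+st[1:,4].argmax();print(n,nm,st[i],onz(c,*ce[i],z))
# spatula ends
for p in [(203,112),(304,139)]: print(onz(t,*p,.01))
```

```text
med [ 0.59629784 -0.02747893  0.092     ] [ 0.60557899 -0.01864048  0.092     ]
large [0.46355625 0.25166716 0.094     ] [0.47088718 0.25872625 0.094     ]
top [351 202  23  20 125] [363.376 210.472] [ 0.5469753  -0.29642866  0.06      ] [[0.5648, -0.273], [0.5785, -0.2843], [0.5375, -0.3333], [0.5242, -0.322]]
top [335 221  21  18  60] [345.76666667 228.85      ] [ 0.5012943  -0.25341442  0.06      ] [[0.5198, -0.2339], [0.5263, -0.2392], [0.4879, -0.2867], [0.4815, -0.2814]]
top jarcap [343 124  21  20 330] [ 0.73768869 -0.27359631  0.07      ]
top cup [140 105  29  29 600] [0.76011624 0.22376652 0.065     ]
scene [215 123   7  24 117] [217.28205128 134.32478632] [ 0.57043795 -0.26446472  0.06      ] [[0.5884, -0.2578], [0.5208, -0.356], [0.5087, -0.3444], [0.577, -0.2472]]
scene [238 126   5  22  63] [239.57142857 136.41269841] [ 0.52590454 -0.22184219  0.06      ] [[0.537, -0.2161], [0.4749, -0.303], [0.4669, -0.2965], [0.5295, -0.21]]
scene jarcap [359 225  60  25 145] [0.50789678 0.27939049 0.07      ]
scene cup [ 250  271   39   48 1456] [0.77432483 0.24097457 0.065     ]
[0.80540473 0.11072547 0.01      ]
[ 0.73958066 -0.15995001  0.01      ]
```

```bash
cat > ov.py <<'E'
from h import *
def circ(c,im,X,r,z,col,sc,o):
    for a in np.linspace(0,2*np.pi,120):
        p=(proj(c,[X[0]+r*np.cos(a),X[1]+r*np.sin(a),z])-o+.5)*sc-.5
        cv2.circle(im,tuple(int(round(q)) for q in p),0,col,-1)
E
python3 - <<'E'
from ov import *
t=pickle.load(open("pics/top0.pkl","rb")); s=pickle.load(open("pics/scene0.pkl","rb"))
outs=[]
for c,boxes in ((t,((90,195,90),(217,150,75))),(s,((345,190,85),(222,150,75)))):
    for (x,y,w) in boxes:
        sc=380/w
        im=cv2.convertScaleAbs(cv2.resize(np.ascontiguousarray(c["frame"][y:y+w,x:x+w,::-1]),(380,380),interpolation=cv2.INTER_CUBIC),alpha=1.5)
        for X,r,z in (((.4636,.2517),.068,.094),((.4636,.2517),.058,0),((.5963,-.0275),.052,.092),((.5963,-.0275),.046,0)): circ(c,im,X,r,z,(255,0,255),sc,np.array([x,y]))
        outs.append(im)
cv2.imwrite("pics/ov1.png",cv2.resize(np.vstack([np.hstack(outs[:2]),np.hstack(outs[2:])]),(600,600)))
E
```

```text
(no output)
```

View pics/ov1.png

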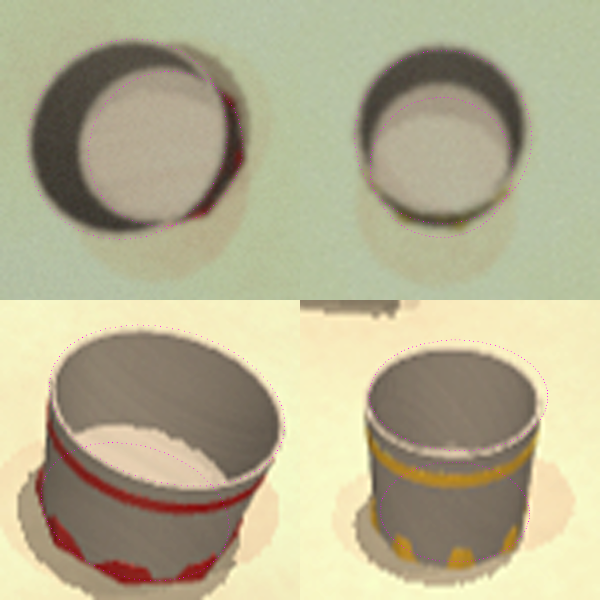

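Run:
```python
from h import *
from scipy.optimize import least_squares as LS
t=pickle.load(open("pics/top0.pkl","rb")); s=pickle.load(open("pics/scene0.pkl","rb"))
def bb(c,X,r,z):
    P=np.array([proj(c,[X[0]+r*np.cos(a),X[1]+r*np.sin(a),z]) for a in np.linspace(0,6.283,200)]); return np.r_[P.min(0),P.max(0)]
# observed bboxes of rims (px, left top right bottom), pixel-centre convention -> subtract .5
def z(x,y,sc,o,b): return np.array([b[0]/sc+o[0],b[1]/sc+o[1],b[2]/sc+o[0],b[3]/sc+o[1]])-.5
obs={"large":(.068,.094,z(0,0,300/90,(90,195),(30,40,222,235)),z(0,0,300/85,(345,190),(50,29,283,191))),
"med":(.052,.092,z(0,0,4,(217,150),(58,44,225,214)),z(0,0,4,(222,150),(65,47,241,160)))}
for n,(r,h,a,b) in obs.items():
    for lab,cs in (("top",[(t,a)]),("scene",[(s,b)]),("both",[(t,a),(s,b)])):
        f=lambda X:np.concatenate([bb(c,X,r,h)-o for c,o in cs])
        q=LS(f,[.5,.1]);print(n,lab,q.x.round(4),q.fun.round(1))
    f=lambda X:np.concatenate([bb(c,X,r,X[2])-o for c,o in [(t,a),(s,b)]])
    q=LS(f,[.5,.1,.09]);print(n,"freez",q.x.round(4),q.fun.round(1))
```

```text
large top [0.4648 0.2526] [-1.2 -0.8  1.2  0.7]
large scene [0.4667 0.2539] [-0.4  0.   0.4 -0.1]
large both [0.4655 0.2531] [-1.4 -1.1  1.   0.4 -0.3 -0.4  0.5 -0.6]
large freez [0.4649 0.253  0.0917] [-1.  -0.7  1.2  0.7 -0.3  0.3  0.4  0. ]
med top [ 0.6012 -0.0263] [-1.2 -0.3  1.2  0.3]
med scene [ 0.6034 -0.0233] [-0.4  0.1  0.4 -0.2]
med both [ 0.6018 -0.0255] [-1.6 -0.6  0.9 -0.  -0.3 -0.5  0.4 -0.9]
med freez [ 0.6015 -0.0263  0.0889] [-1.2 -0.1  1.1  0.4 -0.4  0.3  0.2 -0.1]
```

```bash
python3 -m crank '[[5,-1.3,-0.5,0,0,-10,1],[11,-2.7,-1,0,0,-20,1],[17,-4.2,-1,0,0,-30,1],[23,-6,-1,0,0,-40,1],[29,-8,-1,0,0,-50,1]]' 30; python3 -c "
from cell import robot;import numpy as np,json
o=robot.observe();print(o['qpos'],o['tool_pos'],o['tool_rot'])
open('obs.txt','a').write(json.dumps([list(map(float,o[k])) for k in('qpos','tool_pos','tool_rot')])+'\n')"
```

```text
time: 0.78
tool_pos: [0.4065, -0.342, 0.2556]
tool_rot: [-3.142, 0.0, 1.17]
contact_force: [-0.2, -0.8, 0.6]
opening: 0.0921
[-8.43632024e-01  3.45858234e-01  1.49038921e+00 -1.04119115e-04
  1.30533090e+00 -4.42837966e-01] [ 0.40652315 -0.34197353  0.25558698] [-3.14156252e+00  9.69098842e-05  1.17002959e+00]
```

```bash
cat > log.sh <<'E'
python3 -c "
from cell import robot;import numpy as np,json
o=robot.observe();print(o['qpos'].round(4),o['tool_pos'].round(4),o['tool_rot'].round(4),o['contact_force'].round(1))
open('obs.txt','a').write(json.dumps([list(map(float,o[k])) for k in('qpos','tool_pos','tool_rot')])+'\n')"
E
python3 -m crank '[[3,1,0,0,0,-10,1],[6,2.5,0,0,0,-20,1],[9,4,0,0,0,-30,1],[12,5,0,0,0,-40,1],[12.1,5,0,0,0,-50,1]]' >/dev/null; bash log.sh
python3 -m crank '[[0,0,2,0,0,-10,1],[0,0,5,0,0,-19.5,1],[0,0,5,0,0,-19.5,1]]'; bash log.sh
python3 - <<'E'
from cell import read_camera
import cv2,pickle
c=read_camera("wrist"); cv2.imwrite("pics/wrist1.png",c["frame"][:,:,::-1]);pickle.dump(c,open("pics/wrist1.pkl","wb"))
print(-c["R"].T@c["t"])
E
```

```text
[-6.0120e-01  3.9800e-01  1.4123e+00  4.0000e-04  1.3321e+00 -1.0761e+00] [ 0.4999 -0.2501  0.2552] [ 3.1416e+00 -9.0000e-04  2.0456e+00] [-0.1 -0.4  0.1]
time: 1.78
tool_pos: [0.4976, -0.2511, 0.2036]
tool_rot: [-3.141, -0.005, 2.376]
contact_force: [-0.7, 0.1, 0.6]
opening: 0.0915
[-6.0470e-01  4.3960e-01  1.4944e+00 -1.0000e-04  1.2130e+00 -1.4099e+00] [ 0.4976 -0.2511  0.2036] [-3.1406 -0.0053  2.3761] [-0.7  0.1  0.6]
[ 0.44775373 -0.20190112  0.34156856]
```

View pics/wrist1.png

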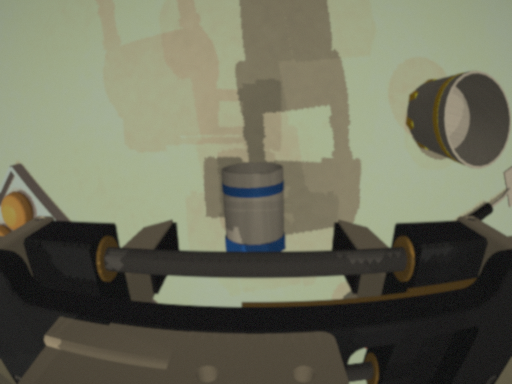

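Run:
```python
from h import *
c=pickle.load(open("pics/wrist1.pkl","rb"))
im=cv2.convertScaleAbs(cv2.resize(np.ascontiguousarray(c["frame"][150:260,200:310,::-1]),None,fx=5,fy=5,interpolation=cv2.INTER_CUBIC),alpha=1.6)
cv2.imwrite("pics/zw1.png",im)
for p,z in [((222.5,190),.036),((284.5,187),.036),((225,235),.036),((285,235),.036),((252,163),.066),((253,190),.066),((253,185),.066),((254,235),.066)]:
    print(p,onz(c,*p,z,True).round(4))
m=np.array([-.727,.687])
t=pickle.load(open("pics/top0.pkl","rb"));s=pickle.load(open("pics/scene0.pkl","rb"))
```

```text
(222.5, 190) [ 0.4814 -0.2836  0.036 ]
(284.5, 187) [ 0.5248 -0.2336  0.036 ]
(225, 235) [ 0.5198 -0.319   0.036 ]
(285, 235) [ 0.5663 -0.2704  0.036 ]
(252, 163) [ 0.479  -0.2368  0.066 ]
(253, 190) [ 0.4985 -0.2544  0.066 ]
(253, 185) [ 0.4949 -0.2509  0.066 ]
(254, 235) [ 0.5329 -0.2862  0.066 ]
```

View pics/zw1.png

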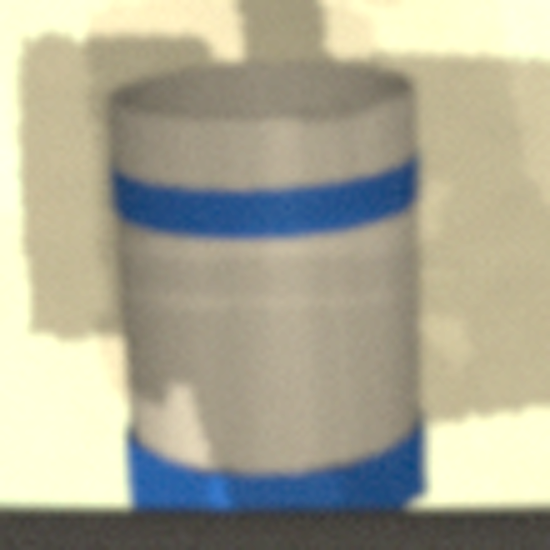

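Run:
```python
from h import *
c=pickle.load(open("pics/wrist1.pkl","rb"))
a=onz(c,253,173.1,.066,True);b=onz(c,252,162.6,.003,True);f=onz(c,254,243.5,.066,True);bd=onz(c,253.3,192.3,.066,True)
print(a,b,f,bd)
d=(a-f)[:2];print(np.degrees(np.arctan2(d[1],d[0])),np.linalg.norm(d))
L=np.array([(.4814,-.2836),(.5248,-.2336),(.5198,-.319),(.5663,-.2704)])
print((L[0]+L[1])/2,(L[2]+L[3])/2, np.linalg.norm(L[0]-L[1]),np.linalg.norm(L[2]-L[3]))
m=np.array([-.727,.687])
for p in (a,b): print("centre",p[:2]-.045*m)
t=pickle.load(open("pics/top0.pkl","rb"));s=pickle.load(open("pics/scene0.pkl","rb"))
# check: project
for q in (.045,-.045):
  for C in (t,s): print(q,proj(C,np.r_[a[:2]+(q-.045)*m,.066]))
```

```text
[ 0.48657922 -0.24289482  0.066     ] [ 0.48574762 -0.24451037  0.003     ] [ 0.53972765 -0.29277424  0.066     ] [ 0.50032305 -0.25574868  0.066     ]
136.8173431613469 0.07288835730067067
[ 0.5031 -0.2586] [ 0.54305 -0.2947 ] 0.06620845867409998 0.06726224795529809
centre [ 0.51929422 -0.27380982]
centre [ 0.51846262 -0.27542537]
0.045 [342.04165545 234.68903024]
0.045 [247.04486623 126.65033496]
-0.045 [367.54540596 208.14292169]
-0.045 [215.16690152 123.8465883 ]
```

```bash
python3 -m crank '[[1,-0.1,3,0,-10,0,1],[2.2,-0.3,7,0,-20,-0.4,1],[2.2,-0.3,7,0,-20,-0.4,1],[2.2,-0.3,7,0,-20,-0.4,1]]'; bash log.sh
cat > kin.py <<'E'
import numpy as np, json
from scipy.spatial.transform import Rotation as Ro
def mats(q,s4=1):
    A=Ro.from_euler('z',q[0]).as_matrix();B=A@Ro.from_euler('y',q[1]).as_matrix();C=A@Ro.from_euler('y',q[1]+q[2]).as_matrix()
    T=C@Ro.from_euler('z',s4*q[3]).as_matrix()@Ro.from_euler('y',q[4]).as_matrix()@Ro.from_euler('z',q[5]+np.pi/2).as_matrix()
    return A,B,C,T
def rows(q):
    A,B,C,T=mats(q); return np.c_[A[:,0],[0,0,1],B[:,2],C[:,0],C[:,2],T[:,2]]
E
python3 - <<'E'
from kin import *
D=[json.loads(l) for l in open("obs.txt")]
for q,p,r in D: print(np.abs(mats(q)[3]-Ro.from_euler('xyz',r).as_matrix()).max().round(4))
M=np.vstack([rows(q) for q,_,_ in D]);P=np.hstack([p for _,p,_ in D])
x,res,rk,sv=np.linalg.lstsq(M,P,rcond=None);print(x.round(4),rk,sv.round(4),np.abs(M@x-P).max())
E
```

```text
time: 2.33
tool_pos: [0.4802, -0.2382, 0.1361]
tool_rot: [-3.141, 0.348, 2.382]
contact_force: [0.5, 1.2, 0.9]
opening: 0.092
[-0.5664  0.3503  1.9243 -0.1313  0.529  -1.2759] [ 0.4802 -0.2382  0.1361] [-3.1408  0.3478  2.3825] [0.5 1.2 0.9]
0.0
0.0
0.0
0.0
[ 0.3236 -0.4356  0.1255 -0.2944  0.0936 -0.3042] 6 [3.9186 2.8884 0.4682 0.2787 0.0521 0.0464] 0.0734084744522841
```

Run:
```python
from kin import *
D=[json.loads(l) for l in open("obs.txt")]
D.append([[-1.42501259e+00,  3.42747581e-01,  1.52499809e+00,  4.13336986e-05,1.27543470e+00, -1.46002930e-01],[ 0.15099925, -0.5024212 ,  0.24503866],0])
for q,p,r in D:
    q=np.array(q); print(q.round(3), "pitchsum",(q[1]+q[2]+q[4]).round(3), "r",np.hypot(p[0],p[1]).round(4),"az-q1",(np.arctan2(p[1],p[0])-q[0]).round(4),p[2])
```

```text
[-0.844  0.346  1.49  -0.     1.305 -0.443] pitchsum 3.142 r 0.5312 az-q1 0.1443 0.25558697672484976
[-0.601  0.398  1.412  0.     1.332 -1.076] pitchsum 3.142 r 0.559 az-q1 0.1373 0.2552239162140255
[-0.605  0.44   1.494 -0.     1.213 -1.41 ] pitchsum 3.147 r 0.5574 az-q1 0.1375 0.20355107082545987
[-0.566  0.35   1.924 -0.131  0.529 -1.276] pitchsum 2.804 r 0.5361 az-q1 0.1059 0.13608137987225283
[-1.425  0.343  1.525  0.     1.275 -0.146] pitchsum 3.143 r 0.5246 az-q1 0.1462 0.24503866
```

```bash
cat >> kin.py <<'E'
def rows2(q):
    A,B,C,T=mats(q); W=C@Ro.from_euler('z',q[3]).as_matrix()
    return np.c_[A[:,0],[0,0,1],B[:,2],C[:,0],C[:,2],T[:,2],A[:,1]]
def rows3(q):
    A,B,C,T=mats(q); W=C@Ro.from_euler('z',q[3]).as_matrix()
    return np.c_[A[:,0],[0,0,1],B[:,2],C[:,0],C[:,2],T[:,2],W[:,1]]
E
python3 - <<'E'
from kin import *
D=[json.loads(l) for l in open("obs.txt")]
D.append([[-1.42501259e+00,  3.42747581e-01,  1.52499809e+00,  4.13336986e-05,1.27543470e+00, -1.46002930e-01],[ 0.15099925, -0.5024212 ,  0.24503866],0])
for f in (rows2,rows3):
    M=np.vstack([f(q) for q,_,_ in D]);P=np.hstack([p for _,p,_ in D])
    x,res,rk,sv=np.linalg.lstsq(M,P,rcond=None);print(x.round(4),rk,sv.round(4),np.abs(M@x-P).max())
    x,res,rk,sv=np.linalg.lstsq(M[:,1:],P,rcond=None);print(x.round(4),rk,sv.round(4),np.abs(M[:,1:]@x-P).max())
    k=[1,2,4,5,6]; x,res,rk,sv=np.linalg.lstsq(M[:,k],P,rcond=None);print(x.round(4),rk,sv.round(4),np.abs(M[:,k]@x-P).max())
E
```

```text
[0.     0.2229 0.5062 0.0465 0.3796 0.2991 0.0764] 7 [4.3921 3.2235 2.2362 0.4803 0.285  0.0622 0.0449] 4.82585046923667e-09
[0.2229 0.5062 0.0465 0.3796 0.2991 0.0764] 6 [4.383  2.3512 2.2362 0.479  0.1706 0.0464] 4.793138691505661e-09
[0.0959 0.5281 0.3565 0.2428 0.0757] 5 [3.8577 2.2398 2.2361 0.3049 0.0875] 0.0033536054274655447
[0.0165 0.2279 0.5083 0.048  0.3621 0.3095 0.0767] 7 [4.3924 3.2237 2.2357 0.4792 0.2846 0.0622 0.0449] 0.0012524813221515552
[0.2337 0.533  0.0567 0.3723 0.3268 0.0769] 6 [4.3833 2.3523 2.2347 0.478  0.17   0.0463] 0.001578542446968062
[0.079  0.5594 0.3443 0.2579 0.0759] 5 [3.8579 2.2491 2.2267 0.3034 0.0876] 0.0049539584819227045
```

```bash
cat >> kin.py <<'E'
X7=np.array([0,.2229,.5062,.0465,.3796,.2991,.0764])
LO=np.array([-2.53,-.77,.04,-1,.28,-3.11]);HI=np.array([2.53,2.02,2.7,4.14,2.66,3.11])
from scipy.optimize import least_squares
def ik(p,R,q0):
    def f(q):
        T=mats(q)[3]; return np.r_[(rows2(q)@X7-p)*3, (Ro.from_matrix(T@R.T)).as_rotvec()]
    s=least_squares(f,np.clip(q0,LO+1e-6,HI-1e-6),bounds=(LO,HI)); return s.x,np.abs(s.fun).max()
def toolR(m,lean): # x,y,z ; lean: rotation about tool y from straight down with x=m(angle)
    R0=np.c_[[np.cos(m),np.sin(m),0],[np.sin(m),-np.cos(m),0],[0,0,-1]]
    return R0@Ro.from_euler('y',lean).as_matrix()
E
python3 - <<'E'
from kin import *
from scipy.spatial.transform import Slerp
D=[json.loads(l) for l in open("obs.txt")]
q0=np.array(D[-1][0]);p0=np.array(D[-1][1]);p0[2]=.14
m0=np.radians(136.8)
best=[]
for h in range(0,181,15):
  for pos in [(.5,-.27),(.45,-.15),(.42,-.08),(.45,-.28),(.55,-.2)]:
    hd=np.radians(h); Rf=toolR(hd,np.radians(70)); pf=np.array([*pos,.12])-.0*Rf[:,2]
    # path: yaw in world and lean interpolated
    q=q0;ok=True;mx=0;js=[]
    N=16
    for i in range(1,N+1):
        u=i/N; R=toolR(m0+(hd-m0)*u,np.radians(-20+90*u)); p=p0+(pf-p0)*u
        qn,e=ik(p,R,q); mx=max(mx,e); js.append(np.abs(qn-q).max()); q=qn
        if e>.01: ok=False;break
    if ok: best.append((h,pos,max(js),q.round(2),np.minimum(q-LO,HI-q).min().round(2)))
for b in best: print(*b)
E
```

```text
0 (0.5, -0.27) 0.2727601349439863 [-1.11  0.72  2.29  1.98  1.16 -1.43] 0.41
0 (0.45, -0.15) 0.285013319221582 [-1.07  0.81  2.62  2.14  1.37 -1.83] 0.08
0 (0.45, -0.28) 0.2425499726273037 [-1.26  0.72  2.34  1.85  1.2  -1.49] 0.36
0 (0.55, -0.2) 0.3174010159061631 [-0.87  0.72  2.32  2.24  1.15 -1.48] 0.38
15 (0.5, -0.27) 0.20687813615462103 [-1.17  0.73  2.11  1.6   1.2  -1.26] 0.59
15 (0.45, -0.15) 0.2472491968607986 [-1.17  0.73  2.45  1.73  1.23 -1.62] 0.25
15 (0.42, -0.08) 0.35685475709304293 [-1.17  0.84  2.66  1.83  1.29 -1.94] 0.04
15 (0.45, -0.28) 0.18077310785848866 [-1.3   0.73  2.16  1.49  1.23 -1.3 ] 0.54
15 (0.55, -0.2) 0.24847288807331425 [-0.97  0.72  2.17  1.81  1.15 -1.32] 0.53
30 (0.5, -0.27) 0.16434415590774765 [-1.17  0.78  1.91  1.31  1.31 -1.11] 0.79
30 (0.45, -0.15) 0.1771155697586282 [-1.17  0.72  2.26  1.39  1.25 -1.4 ] 0.44
30 (0.42, -0.08) 0.24181212875902292 [-1.17  0.73  2.46  1.47  1.22 -1.63] 0.24
30 (0.45, -0.28) 0.16113527352997792 [-1.28  0.77  1.96  1.22  1.34 -1.15] 0.74
30 (0.55, -0.2) 0.18308760446791772 [-1.01  0.76  1.99  1.47  1.23 -1.15] 0.
[... 3292 characters left out ...]
14258998310520565 [-0.4   1.09  1.02 -0.17  2.24 -1.72] 0.42
165 (0.42, -0.08) 0.13933098293021196 [-0.33  1.02  1.21 -0.07  2.14 -1.63] 0.52
165 (0.45, -0.28) 0.1453478132938868 [-0.55  1.18  0.79 -0.38  2.34 -1.94] 0.32
165 (0.55, -0.2) 0.1499305189159531 [-0.41  1.36  0.37 -0.28  2.61 -1.86] 0.05
180 (0.5, -0.27) 0.147132151007623 [-0.43  1.24  0.66 -0.57  2.35 -2.15] 0.31
180 (0.45, -0.15) 0.14138881089775313 [-0.3   1.08  1.05 -0.35  2.19 -1.89] 0.47
180 (0.42, -0.08) 0.13808810860930876 [-0.22  1.01  1.22 -0.24  2.11 -1.78] 0.55
180 (0.45, -0.28) 0.1502744978920334 [-0.46  1.14  0.89 -0.55  2.21 -2.09] 0.45
180 (0.55, -0.2) 0.14871732826076467 [-0.33  1.32  0.47 -0.52  2.49 -2.11] 0.17
```

```bash
python3 -m crank '[[0,0,4,0,0,0,1],[0.1,0,8,0,0,0,1],[0.1,0,10.4,0,0,0,1],[0.1,0,10.4,0,0,0,1]]'; bash log.sh
python3 - <<'E'
from cell import read_camera
import cv2,pickle
for n in ("wrist","scene"):
  c=read_camera(n); pickle.dump(c,open(f"pics/{n}2.pkl","wb"))
  cv2.imwrite(f"pics/{n}2.png",c["frame"][:,:,::-1])
E
```

```text
time: 2.82
tool_pos: [0.507, -0.264, 0.0374]
tool_rot: [-3.14, 0.348, 2.382]
contact_force: [-0.1, -0.3, 0.1]
opening: 0.0918
[-0.5818  0.573   1.9153 -0.1993  0.316  -1.2143] [ 0.507  -0.264   0.0374] [-3.1402  0.3484  2.3825] [-0.1 -0.3  0.1]
```

View pics/wrist2.png

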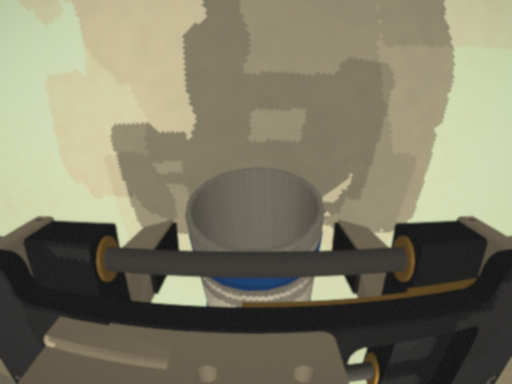

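View pics/scene2.png

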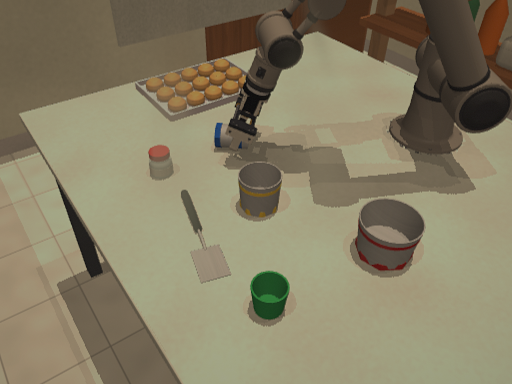

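```bash
python3 -m crank '[[0,0,0,0,0,0,0.5],[0,0,0,0,0,0,0.5],[0,0,0,0,0,0,0.5],[0,0,0,0,0,0,0.5]]' 40; bash log.sh; python3 -m crank '[[-0.7,0,-1.9,0,0,0,0.5],[-2.1,0,-5.6,0,0,0,0.5],[-3.4,0,-9.4,0,0,0,0.5],[-3.4,0,-9.4,0,0,0,0.5]]'; bash log.sh
python3 - <<'E'
from kin import *
D=[json.loads(l) for l in open("obs.txt")]
q,p,r=D[-1]; R=Ro.from_euler('xyz',r).as_matrix(); Rf=toolR(np.radians(120),np.radians(70))
print("rotvec",np.degrees(Ro.from_matrix(R.T@Rf).as_rotvec()))
pf=np.array([.45,-.15,.12]); print("shift cm",R.T@(pf-p)*100)
E
```

```text
time: 3.42
tool_pos: [0.506, -0.2627, 0.038]
tool_rot: [-3.14, 0.349, 2.385]
contact_force: [-1.1, 1.7, 3.0]
opening: 0.0662
[-0.5809  0.57    1.9201 -0.1999  0.3129 -1.2149] [ 0.506  -0.2627  0.038 ] [-3.1404  0.3495  2.3847] [-1.1  1.7  3. ]
time: 3.92
tool_pos: [0.5072, -0.2633, 0.1406]
tool_rot: [-3.141, 0.355, 2.384]
contact_force: [0.2, -0.1, -2.0]
opening: 0.066
[-0.5807  0.3943  1.8352 -0.1145  0.5653 -1.3082] [ 0.5072 -0.2633  0.1406] [-3.1414  0.3548  2.3844] [ 0.2 -0.1 -2. ]
rotvec [-7.76238895 89.63876531 16.74144844]
shift cm [11.90843097  4.30644054 -2.21051713]
```

```bash
python3 -m crank '[[1.2,0.4,-0.2,-0.8,9,1.7,0.5],[2.4,0.9,-0.4,-1.6,18,3.4,0.5],[3.6,1.3,-0.7,-2.3,27,5,0.5],[4.8,1.7,-0.9,-3.1,36,6.7,0.5],[6,2.2,-1.1,-3.9,45,8.4,0.5]]'; bash log.sh
cat > togo.py <<'E'
import sys
from kin import *
from cell import robot
def togo(pf,Rf):
    o=robot.observe();p=o['tool_pos'];R=Ro.from_euler('xyz',o['tool_rot']).as_matrix()
    print("shift cm",(R.T@(np.array(pf)-p)*100).round(2),"rotvec",np.degrees(Ro.from_matrix(R.T@Rf).as_rotvec()).round(2))
E
python3 -c "
from togo import *
togo([.45,-.15,.12],toolR(np.radians(120),np.radians(70)))"
```

```text
time: 4.55
tool_pos: [0.4768, -0.2048, 0.1262]
tool_rot: [3.078, -0.448, 2.265]
contact_force: [-0.5, -0.9, -1.9]
opening: 0.0659
[-0.6477  0.672   1.402   0.1615  1.4927 -1.3747] [ 0.4768 -0.2048  0.1262] [ 3.0777 -0.4476  2.2649] [-0.5 -0.9 -1.9]
shift cm [5.07 1.25 3.21] rotvec [-3.95 43.98  8.13]
```

```bash
python3 -m crank '[[1,0.2,0.6,-0.8,8.8,1.6,0.5],[2,0.5,1.3,-1.6,17.6,3.2,0.5],[3,0.8,1.9,-2.4,26.4,4.9,0.5],[4,1,2.6,-3.2,35.2,6.5,0.5],[5,1.2,3.2,-3.9,44,8.1,0.5]]'>/dev/null;python3 -m crank '[[0,0,0,0,0,0,0.5]]'; bash log.sh
python3 - <<'E'
from togo import *
togo([.45,-.15,.12],toolR(np.radians(120),np.radians(70)))
from cell import read_camera
import cv2,pickle
for n in ("top","scene"):
  c=read_camera(n); pickle.dump(c,open(f"pics/{n}3.pkl","wb"))
  cv2.imwrite(f"pics/{n}3.png",c["frame"][:,:,::-1])
E
```

```text
time: 5.3
tool_pos: [0.4495, -0.1508, 0.117]
tool_rot: [-3.136, -1.221, 2.091]
contact_force: [-0.9, -0.2, -1.4]
opening: 0.0663
[-0.6961  1.0228  1.2     0.3787  2.0876 -1.2507] [ 0.4495 -0.1508  0.117 ] [-3.1363 -1.2214  2.0907] [-0.9 -0.2 -1.4]
shift cm [ 0.3   0.08 -0.07] rotvec [-0.1   0.02 -0.07]
```

View pics/scene3.png

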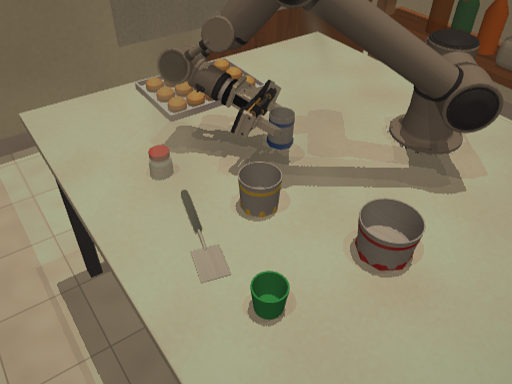

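Run:
```python
import pickle,cv2,numpy as np
s=pickle.load(open("pics/scene3.pkl","rb"))["frame"][:,:,::-1]
b=cv2.resize(s[70:170,170:310],None,fx=5,fy=5,interpolation=cv2.INTER_CUBIC)
cv2.imwrite("pics/z3.png",cv2.convertScaleAbs(b,alpha=1.5))
```

```text
(no output)
```

View pics/z3.png

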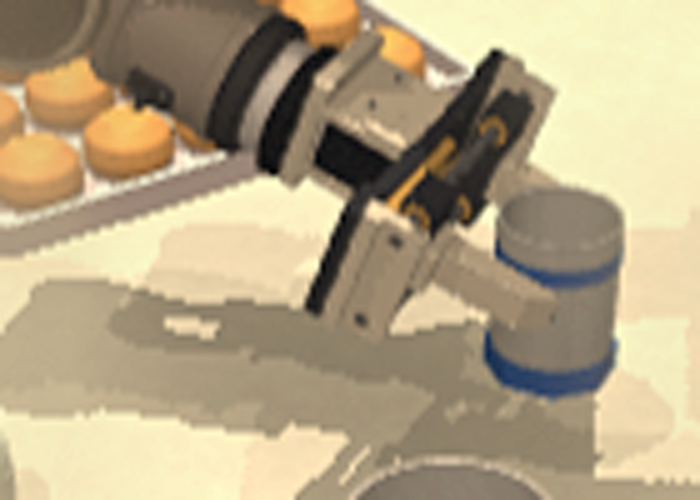

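```bash
python3 -m crank '[[-1.9,0,0.7,0,0,0,0.5],[-3.8,0,1.4,0,0,0,0.5],[-4.7,0,1.7,0,0,0,0.5],[-4.7,0,1.7,0,0,0,0.5]]';  python3 -m crank '[[-0.2,0,0.07,0,0,0,0.5],[-0.2,0,0.07,0,0,0,0.5]]'; python3 -m crank '[[-0.2,0,0.07,0,0,0,0.5],[-0.2,0,0.07,0,0,0,0.5]]';bash log.sh
```

```text
time: 5.9
tool_pos: [0.4506, -0.1514, 0.0698]
tool_rot: [3.139, -1.217, 2.099]
contact_force: [0.3, -0.2, -1.8]
opening: 0.0661
time: 6.15
tool_pos: [0.451, -0.1517, 0.0687]
tool_rot: [3.136, -1.215, 2.101]
contact_force: [-0.0, 0.1, -1.2]
opening: 0.0664
time: 6.4
tool_pos: [0.4509, -0.1517, 0.0664]
tool_rot: [3.137, -1.216, 2.101]
contact_force: [0.6, -0.2, -1.3]
opening: 0.0662
[-0.6958  1.0964  1.1885  0.3658  2.024  -1.28  ] [ 0.4509 -0.1517  0.0664] [ 3.137  -1.2157  2.1005] [ 0.6 -0.2 -1.3]
```

```bash
for i in 1 2 3; do python3 -m crank '[[-0.2,0,0.07,0,0,0,0.5],[-0.2,0,0.07,0,0,0,0.5]]' | grep -E "pos|force"; done
```

```text
tool_pos: [0.4508, -0.1516, 0.0641]
contact_force: [-0.3, -0.1, -1.8]
tool_pos: [0.451, -0.1517, 0.0628]
contact_force: [1.6, -0.9, 3.4]
tool_pos: [0.451, -0.1517, 0.0626]
contact_force: [2.6, -1.7, 13.7]
```

```bash
python3 -m crank '[[0.2,0,-0.07,0,0,0,0.5],[0.2,0,-0.07,0,0,0,0.5]]' | grep -E "pos|force"; python3 -m crank '[[0,0,0,0,0,0,1],[0,0,0,0,0,0,1],[0,0,0,0,0,0,1]]'
python3 - <<'E'
from cell import read_camera
import cv2,pickle
c=read_camera("scene"); pickle.dump(c,open(f"pics/scene4.pkl","wb"))
b=cv2.resize(c["frame"][70:190,170:330,::-1],None,fx=4,fy=4,interpolation=cv2.INTER_CUBIC)
cv2.imwrite("pics/z4.png",cv2.convertScaleAbs(b,alpha=1.5))
E
```

```text
tool_pos: [0.451, -0.1517, 0.0628]
contact_force: [1.1, 0.8, 5.5]
time: 7.78
tool_pos: [0.4508, -0.1517, 0.0617]
tool_rot: [3.138, -1.216, 2.1]
contact_force: [-0.5, 0.3, 0.2]
opening: 0.0901
```

View pics/z4.png

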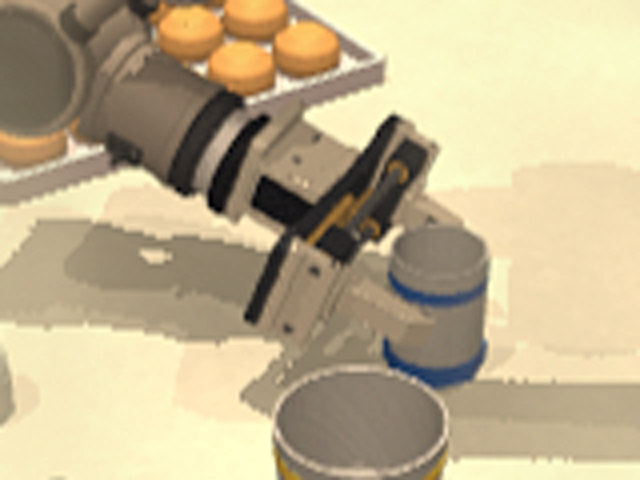

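```bash
python3 -m crank '[[0,0,-2,0,0,0,1],[0,0,-5,0,0,0,1],[0,0,-9,0,0,0,1],[3,0,-11,0,0,0,1],[8,0,-13,0,0,0,1]]'
python3 - <<'E'
from togo import *
Rf=toolR(np.pi,0)@Ro.from_euler('x',3.7,degrees=True).as_matrix()
togo([.602,.0253,.2],Rf)
E
```

```text
time: 8.45
tool_pos: [0.4977, -0.2335, 0.1814]
tool_rot: [3.141, -1.219, 2.096]
contact_force: [0.5, -0.2, -0.3]
opening: 0.0919
shift cm [ 7.65 22.   15.48] rotvec [ 39.41 -64.95 -50.18]
```

```bash
python3 -m crank '[[0.8,2.2,1.5,4.2,-7,-5.4,0.5],[1.6,4.4,3.1,8.5,-14,-10.9,0.5],[2.4,6.6,4.6,12.8,-21.1,-16.3,0.5],[3.2,8.8,6.2,17,-28.2,-21.8,0.5],[4,11,7.7,21.3,-35.2,-27.2,0.5]]' >/dev/null
python3 - <<'E'
from togo import *
Rf=toolR(np.pi,0)@Ro.from_euler('x',3.7,degrees=True).as_matrix()
togo([.602,.0253,.2],Rf)
E
```

```text
shift cm [ 0.32 13.73  1.53] rotvec [ 17.85 -29.28 -22.77]
```

```bash
python3 -m crank '[[0,2.7,0.3,3.6,-5.9,-4.6,0.45],[0.1,5.5,0.6,7.2,-11.8,-9.2,0.45],[0.2,8.2,0.9,10.8,-17.6,-13.8,0.45],[0.3,11,1.2,14.3,-23.4,-18.4,0.45],[0.3,13.7,1.5,17.9,-29.3,-22.8,0.45]]' >/dev/null;python3 -m crank '[[0,0,0,0,0,0,0.45],[0,0,0,0,0,0,0.45]]'
python3 - <<'E'
from togo import *
Rf=toolR(np.pi,0)@Ro.from_euler('x',3.7,degrees=True).as_matrix()
togo([.602,.0253,.2],Rf)
from cell import read_camera
import cv2,pickle
for n in ("wrist","top"):
  c=read_camera(n); pickle.dump(c,open(f"pics/{n}5.pkl","wb"))
  cv2.imwrite(f"pics/{n}5.png",c["frame"][:,:,::-1])
E
```

```text
time: 9.95
tool_pos: [0.602, 0.0235, 0.2]
tool_rot: [-3.079, -0.005, 3.138]
contact_force: [1.1, -0.4, -0.5]
opening: 0.0413
shift cm [ 0.    0.18 -0.01] rotvec [ 0.11 -0.31 -0.2 ]
```

View pics/wrist5.png

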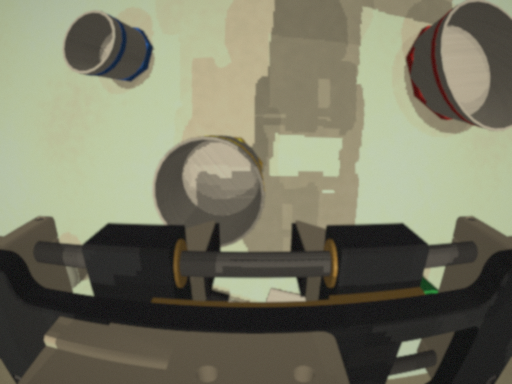

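View pics/top5.png

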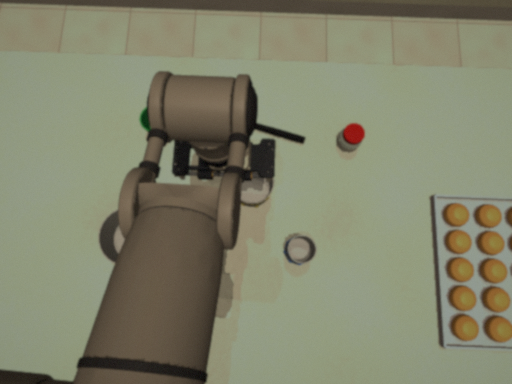

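Run:
```python
from h import *
c=pickle.load(open("pics/wrist5.pkl","rb"))
for p in [(154,187),(264,190),(207,136),(208,245)]: print(onz(c,*p,.092,True).round(4))
im=cv2.convertScaleAbs(cv2.resize(np.ascontiguousarray(c["frame"][0:260,40:512,::-1]),None,fx=1.6,fy=1.6,interpolation=cv2.INTER_CUBIC),alpha=1.5)
def pf(X):
    p=c["R"]@np.asarray(X)+c["t"]; th=np.arctan2(np.hypot(p[0],p[1]),p[2]);f=c["intrinsics"][0,0]
    return c["intrinsics"][:2,2]+f*th*p[:2]/np.hypot(p[0],p[1])
for X,r,z in (((.602,-.0255),.052,.092),((.4655,.2533),.068,.094),((.4483,-.1477),.033,.09)):
    for a in np.linspace(0,6.283,150):
        q=(pf([X[0]+r*np.cos(a),X[1]+r*np.sin(a),z])-[40,0]+.5)*1.6-.5
        cv2.circle(im,(int(q[0]),int(q[1])),0,(255,0,255),-1)
cv2.imwrite("pics/ov5.png",im)
```

```text
[ 0.5955 -0.0755  0.092 ]
[0.5971 0.0243 0.092 ]
[ 0.5507 -0.0238  0.092 ]
[ 0.6506 -0.0274  0.092 ]
```

View pics/ov5.png

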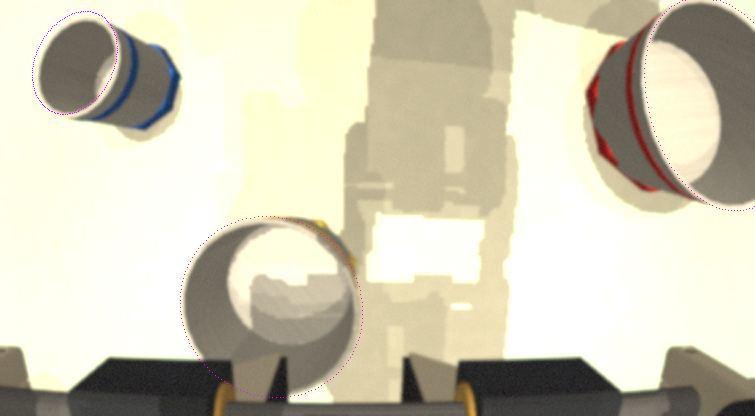

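```bash
python3 -m crank '[[0,0.4,3,0,0,0,0.45],[0,0.65,7,0,0,0,0.45],[0,0.8,10.2,0,0,0,0.45],[0,0.8,10.4,0,0,0,0.45],[0,0.8,10.4,0,0,0,0.45]]'
python3 - <<'E'
from cell import read_camera
import cv2,pickle
for n in ("wrist","scene"):
  c=read_camera(n); pickle.dump(c,open(f"pics/{n}6.pkl","wb"))
w=pickle.load(open("pics/wrist6.pkl","rb"))["frame"][100:320,100:420,::-1]
s=pickle.load(open("pics/scene6.pkl","rb"))["frame"][80:230,160:378,::-1]
cv2.imwrite("pics/z6.png",cv2.convertScaleAbs(np.vstack([cv2.resize(w,(436,300)),cv2.resize(s,(436,300),interpolation=cv2.INTER_CUBIC)]) if False else cv2.resize(s,None,fx=3.5,fy=3.5,interpolation=cv2.INTER_CUBIC),alpha=1.4))
cv2.imwrite("pics/w6.png",cv2.convertScaleAbs(cv2.resize(w,None,fx=2,fy=2),alpha=1.5))
E
```

```text
time: 10.68
tool_pos: [0.6026, 0.0245, 0.0965]
tool_rot: [-3.079, -0.003, 3.137]
contact_force: [1.0, -0.2, -0.2]
opening: 0.0413
```

View pics/z6.png

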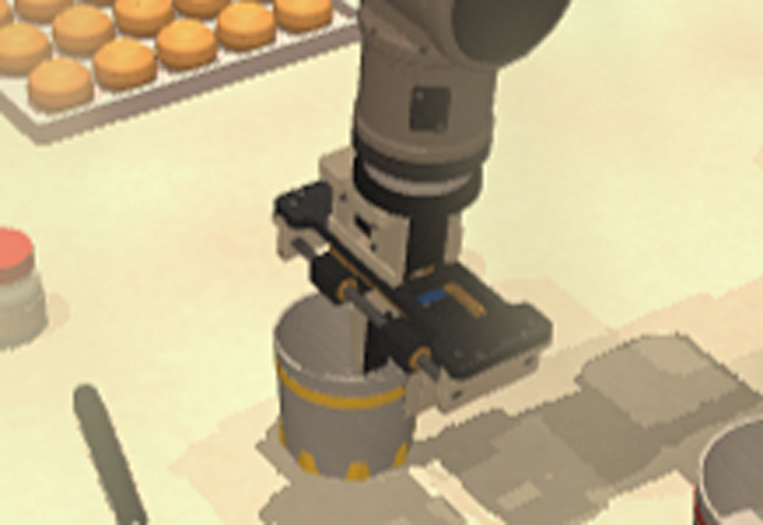

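View pics/w6.png

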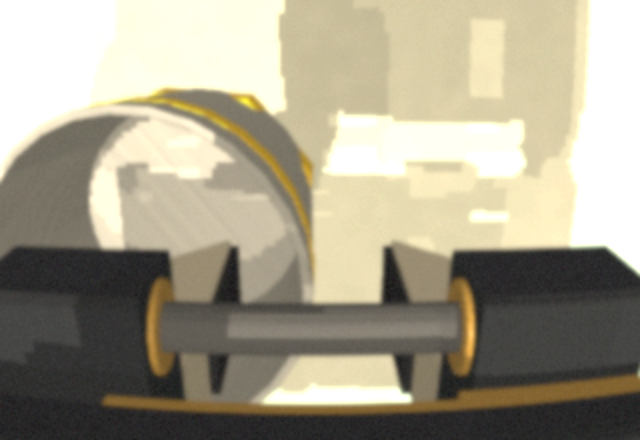

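```bash
python3 -m crank '[[0,0,0,0,0,0,0],[0,0,0,0,0,0,0],[0,0,0,0,0,0,0],[0,0,0,0,0,0,0],[0,0,0,0,0,0,0]]' 45; python3 -m crank '[[0,0,0,0,0,0,0],[0,0,-0.5,0,0,0,0],[0,0,-2,0,0,0,0],[0,0,-3,0,0,0,0],[0,0,-3,0,0,0,0]]'
python3 - <<'E'
from cell import read_camera
import cv2,pickle
c=read_camera("scene"); pickle.dump(c,open(f"pics/scene7.pkl","wb"))
cv2.imwrite("pics/z7.png",cv2.convertScaleAbs(cv2.resize(c["frame"][80:230,160:378,::-1],None,fx=3.5,fy=3.5,interpolation=cv2.INTER_CUBIC),alpha=1.4))
E
```

```text
time: 11.4
tool_pos: [0.6019, 0.0249, 0.096]
tool_rot: [-3.078, -0.004, 3.138]
contact_force: [-0.3, -1.1, 1.4]
opening: 0.0033
time: 12.02
tool_pos: [0.6027, 0.0273, 0.1271]
tool_rot: [-3.079, -0.001, 3.139]
contact_force: [-0.5, -0.6, -3.2]
opening: 0.0034
```

View pics/z7.png

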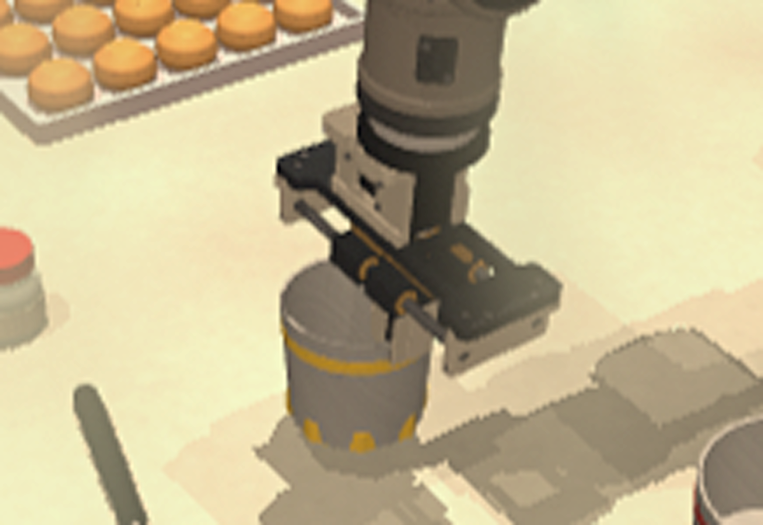

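```bash
python3 - <<'E'
from togo import *
Rf=toolR(np.pi,0)@Ro.from_euler('x',3.7,degrees=True).as_matrix()
togo([.602,.0273,.227],Rf)
togo([.4655,.304,.227],Rf)
E
python3 -m crank '[[0,-0.1,-2,0,0,0,0],[0,-0.4,-6,0,0,0,0],[0,-0.7,-9.5,0,0,0,0],[1.5,2,-10,0,0,0,0],[3.5,6,-10,0,0,0,0]]' | grep pos;  python3 - <<'E'
from togo import *
Rf=toolR(np.pi,0)@Ro.from_euler('x',3.7,degrees=True).as_matrix()
togo([.4655,.304,.227],Rf)
E
```

```text
shift cm [  0.05  -0.63 -10.05] rotvec [ 0.1  -0.17 -0.17]
shift cm [ 13.78  26.95 -11.75] rotvec [ 0.1  -0.17 -0.17]
tool_pos: [0.5676, 0.0933, 0.2221]
shift cm [10.32 20.94 -1.78] rotvec [ 0.1  -0.18 -0.3 ]
```

```bash
python3 -m crank '[[2.1,4.2,-0.6,0,0,0,0],[4.5,9,-1.2,0,0,0,0],[7,14,-1.7,0,0,0,0],[9.2,18.5,-1.8,0,0,0,0],[10.3,20.9,-1.8,0,-0.2,-0.3,0]]' | grep pos; python3 -m crank '[[0,0,0,0,0,0,0],[0,0,0,0,0,0,0]]';  python3 - <<'E'
from togo import *
Rf=toolR(np.pi,0)@Ro.from_euler('x',3.7,degrees=True).as_matrix()
togo([.4655,.304,.227],Rf)
from cell import read_camera
import cv2,pickle
for n in ("wrist","scene"):
  c=read_camera(n); pickle.dump(c,open(f"pics/{n}8.pkl","wb"))
  cv2.imwrite(f"pics/{n}8.png",cv2.convertScaleAbs(c["frame"][:,:,::-1],alpha=1.3))
E
```

```text
tool_pos: [0.4636, 0.3056, 0.2267]
time: 13.58
tool_pos: [0.4654, 0.3029, 0.2268]
tool_rot: [-3.078, -0.001, -3.139]
contact_force: [-0.4, -0.6, -2.8]
opening: 0.0036
shift cm [-0.01  0.11 -0.03] rotvec [ 0.06 -0.06  0.13]
```

View pics/wrist8.png

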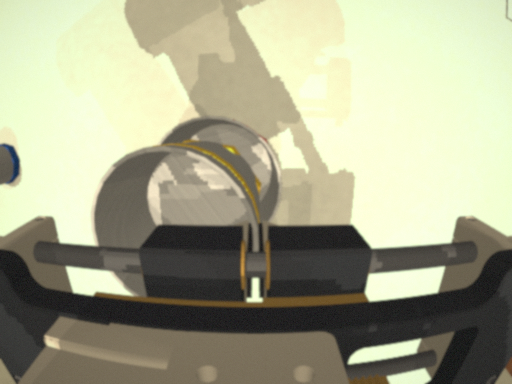

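View pics/scene8.png

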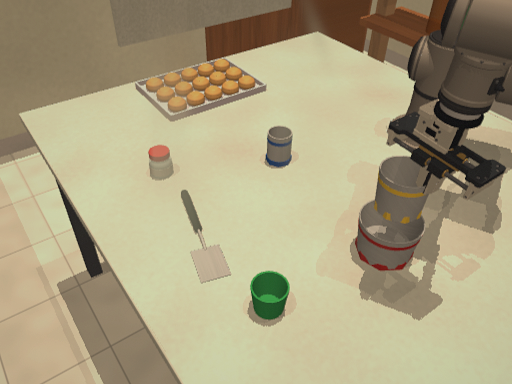

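```bash
python3 -m crank '[[0,0.2,2,0,0,0,0],[0,0.4,5,0,0,0,0],[0,0.6,8,0,0,0,0],[0,0.7,9.5,0,0,0,0],[0,0.7,10,0,0,0,0]]' | grep -E "pos|force"; for i in 1 2; do python3 -m crank '[[0,0,0.2,0,0,0,0],[0,0,0.2,0,0,0,0]]'| grep -E "pos|force"; done
```

```text
tool_pos: [0.4654, 0.3036, 0.1263]
contact_force: [0.2, -0.0, -2.0]
tool_pos: [0.4656, 0.3042, 0.1257]
contact_force: [-0.4, -0.6, -2.4]
tool_pos: [0.4652, 0.304, 0.123]
contact_force: [-0.1, -0.8, -2.4]
```

```bash
python3 -m crank '[[0,0,0.2,0,0,0,0],[0,0,0.4,0,0,0,0],[0,0,0.4,0,0,0,0]]'| grep -E "pos|force"; for i in 1 2; do python3 -m crank '[[0,0,0.15,0,0,0,0],[0,0,0.15,0,0,0,0]]'| grep -E "pos|force"; done
```

```text
tool_pos: [0.465, 0.3036, 0.1186]
contact_force: [0.7, 0.2, -3.1]
tool_pos: [0.4652, 0.3036, 0.1174]
contact_force: [-0.0, 0.3, -1.3]
tool_pos: [0.4656, 0.3039, 0.1163]
contact_force: [0.2, 2.4, 1.7]
```

```bash
python3 -m crank '[[0,0,0.05,0,0,0,0],[0,0,0.05,0,0,0,0]]'| grep -E "pos|force"; python3 -m crank '[[0,0,0,0,0,0,0.1],[0,0,0,0,0,0,0.35],[0,0,0,0,0,0,0.35]]'| grep -E "pos|force|open"; python3 -m crank '[[0,0,-1,0,0,0,0.35],[0,0,-4,0,0,0,0.35],[0,0,-8,0,0,0,0.35],[-1,-3,-12,0,0,0,0.5],[-2,-7,-12,0,0,0,0.6]]'
python3 - <<'E'
from togo import *
from cell import read_camera
import cv2,pickle
for n in ("wrist","scene","top"):
  c=read_camera(n); pickle.dump(c,open(f"pics/{n}9.pkl","wb"))
  cv2.imwrite(f"pics/{n}9.png",cv2.convertScaleAbs(c["frame"][:,:,::-1],alpha=1.3))
E
```

```text
tool_pos: [0.4658, 0.3041, 0.1161]
contact_force: [1.4, 4.1, 5.0]
tool_pos: [0.4647, 0.303, 0.1149]
contact_force: [0.3, -0.2, 0.2]
opening: 0.0247
time: 16.92
tool_pos: [0.4869, 0.2417, 0.2437]
tool_rot: [-3.081, 0.006, -3.137]
contact_force: [0.1, -0.1, -0.9]
opening: 0.0477
```

View pics/wrist9.png

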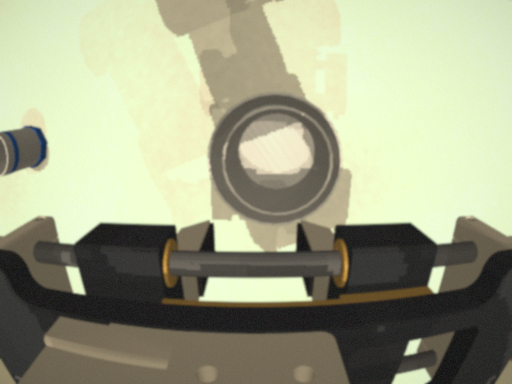

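View pics/scene9.png

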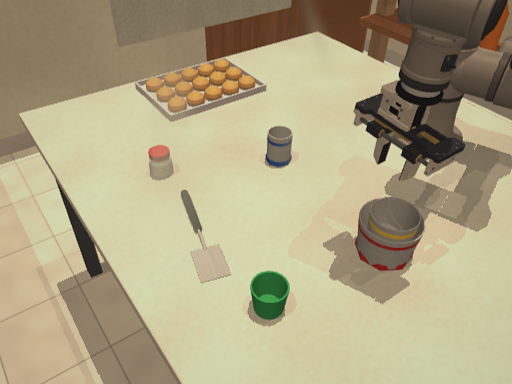

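View pics/top9.png

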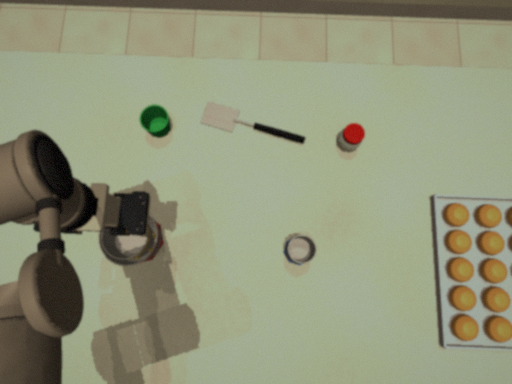

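```bash
cat >> h.py <<'E'
def pf(c,X):
    p=c["R"]@np.asarray(X)+c["t"]; th=np.arctan2(np.hypot(p[0],p[1]),p[2]);f=c["intrinsics"][0,0]
    return c["intrinsics"][:2,2]+f*th*p[:2]/np.hypot(p[0],p[1])
E
python3 - <<'E'
from h import *
c=pickle.load(open("pics/wrist9.pkl","rb"))
im=cv2.convertScaleAbs(cv2.resize(np.ascontiguousarray(c["frame"][80:235,190:360,::-1]),None,fx=3.5,fy=3.5,interpolation=cv2.INTER_CUBIC),alpha=1.5)
for X,r,z in (((.4655,.2533),.052,.112),((.4655,.2533),.068,.094)):
    for a in np.linspace(0,6.283,150):
        q=(pf(c,[X[0]+r*np.cos(a),X[1]+r*np.sin(a),z])-[190,80]+.5)*3.5-.5
        cv2.circle(im,(int(q[0]),int(q[1])),0,(255,0,255),-1)
cv2.imwrite("pics/ov9.png",im)
t=pickle.load(open("pics/top9.pkl","rb"))
s=2.5/1
im=cv2.convertScaleAbs(cv2.resize(np.ascontiguousarray(t["frame"][220:280,270:330,::-1]),None,fx=8,fy=8,interpolation=cv2.INTER_CUBIC),alpha=1.5)
for X,r,z in (((.4483,-.1477),.033,.09),((.4483,-.1477),.033,.0)):
    for a in np.linspace(0,6.283,150):
        q=(proj(t,[X[0]+r*np.cos(a),X[1]+r*np.sin(a),z])-[270,220]+.5)*8-.5
        cv2.circle(im,(int(q[0]),int(q[1])),1,(255,0,255),-1)
cv2.imwrite("pics/ovs9.png",im)
E
```

```text
(no output)
```

View pics/ov9.png

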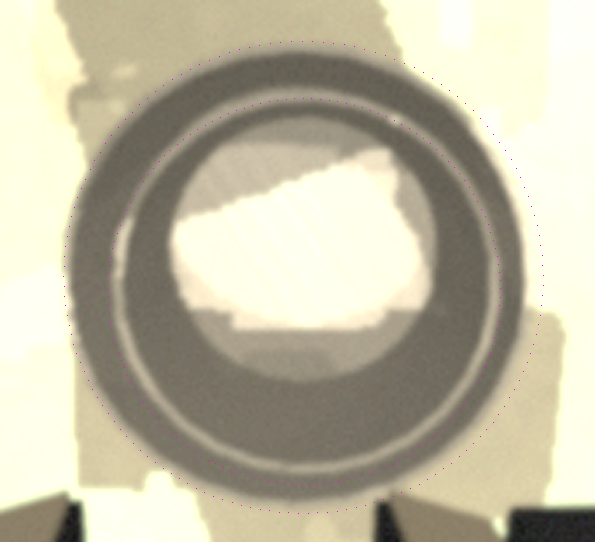

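View pics/ovs9.png

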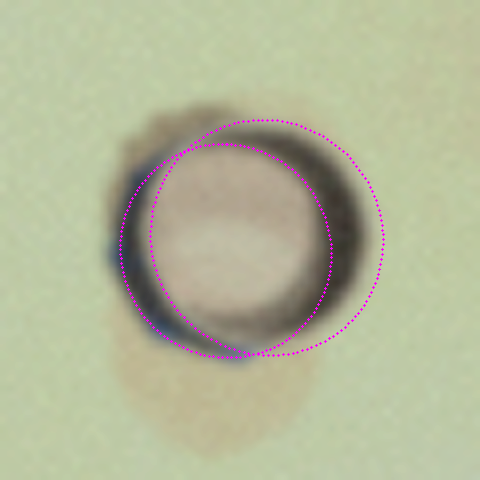

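```bash
python3 - <<'E'
from togo import *
togo([.4484,-.146,.2],toolR(np.pi,0))
E
python3 -m crank '[[0.4,-5,0,-3.7,0,0,1],[1.2,-11,0,-3.7,0,0,1],[2,-17,0,-3.7,0,0,1],[2.8,-23,0.5,-3.7,0,0,1],[3.4,-29,1,-3.7,0,0,1]]' | grep pos;  python3 - <<'E'
from togo import *
togo([.4484,-.146,.2],toolR(np.pi,0))
E
```

```text
shift cm [  3.72 -38.26   6.46] rotvec [-3.59  0.01 -0.03]
tool_pos: [0.4516, -0.0499, 0.248]
shift cm [ 0.35 -9.62  4.78] rotvec [ 0.11 -0.03  0.19]
```

```bash
python3 -m crank '[[0.1,-4,1,0,0,0,1],[0.3,-8,3,0,0,0.2,1],[0.3,-9.6,4.8,0,0,0.2,1],[0.3,-9.6,4.8,0,0,0.2,1]]' | grep pos;  python3 - <<'E'
from togo import *
from h import *
togo([.4484,-.146,.2],toolR(np.pi,0))
from cell import read_camera
c=read_camera("wrist"); pickle.dump(c,open("pics/wrist10.pkl","wb"))
im=cv2.convertScaleAbs(cv2.resize(np.ascontiguousarray(c["frame"][100:260,170:340,::-1]),None,fx=3.5,fy=3.5,interpolation=cv2.INTER_CUBIC),alpha=1.5)
for X,r,z in (((.4484,-.146),.033,.09),):
    for a in np.linspace(0,6.283,150):
        q=(pf(c,[X[0]+r*np.cos(a),X[1]+r*np.sin(a),z])-[170,100]+.5)*3.5-.5
        cv2.circle(im,(int(q[0]),int(q[1])),0,(255,0,255),-1)
cv2.imwrite("pics/ov10.png",im)
E
```

```text
tool_pos: [0.4486, -0.1447, 0.1985]
shift cm [ 0.02 -0.13 -0.15] rotvec [ 0.2  -0.22 -0.16]
```

View pics/ov10.png

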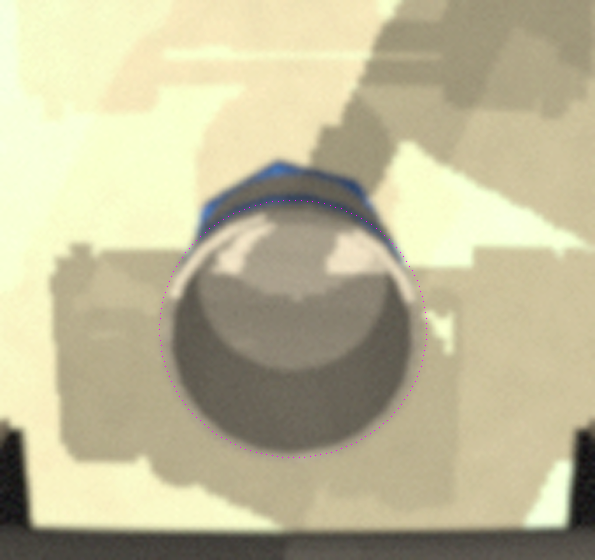

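```bash
python3 -m crank '[[0,0,2.5,0,0,0,1],[0,0,6,0,0,0,1],[0,0,9,0,0,0,1],[0,0,10.3,0,0,0,1],[0,0,10.4,0,0,0,1]]' | grep pos;python3 -m crank '[[0,0,0,0,0,0,0.5],[0,0,0,0,0,0,0.5],[0,0,0,0,0,0,0.5],[0,0,0,0,0,0,0.5],[0,0,0,0,0,0,0.5]]' 40
```

```text
tool_pos: [0.4494, -0.144, 0.0959]
time: 19.5
tool_pos: [0.4496, -0.1451, 0.0962]
tool_rot: [3.141, 0.0, 3.14]
contact_force: [-0.1, -1.7, 6.3]
opening: 0.0648
```

```bash
python3 -m crank '[[0,0,0,0,0,0,0.5],[0,0,-0.5,0,0,0,0.5],[0,0,-1.5,0,0,0,0.5],[0,0,-3,0,0,0,0.5],[0,0,-3,0,0,0,0.5]]'
python3 - <<'E'
from cell import read_camera
import cv2,pickle
ims=[]
for n,b in (("scene",(90,200,210,350)),("wrist",(100,260,140,370))):
  c=read_camera(n); pickle.dump(c,open(f"pics/{n}11.pkl","wb"))
  ims.append(cv2.resize(cv2.convertScaleAbs(c["frame"][b[0]:b[1],b[2]:b[3],::-1],alpha=1.4),(390,310),interpolation=cv2.INTER_CUBIC))
cv2.imwrite("pics/z11.png",cv2.hconcat(ims))
E
```

```text
time: 20.12
tool_pos: [0.4497, -0.145, 0.1267]
tool_rot: [3.141, 0.001, 3.14]
contact_force: [0.2, -0.3, -2.2]
opening: 0.0643
```

View pics/z11.png

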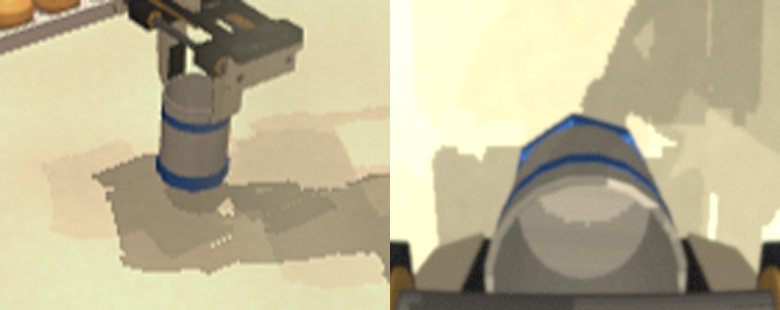

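Run:
```python
from h import *
c=pickle.load(open("pics/wrist11.pkl","rb"))
im=cv2.convertScaleAbs(cv2.resize(np.ascontiguousarray(c["frame"][100:270,170:340,::-1]),None,fx=3.5,fy=3.5,interpolation=cv2.INTER_CUBIC),alpha=1.5)
for X,r,z in (((.4487,-.145),.033,.1205),((.4487,-.145),.033,.1),((.4487,-.145),.0345,.0305)):
    for a in np.linspace(0,6.283,150):
        q=(pf(c,[X[0]+r*np.cos(a),X[1]+r*np.sin(a),z])-[170,100]+.5)*3.5-.5
        cv2.circle(im,(int(q[0]),int(q[1])),0,(255,0,255),-1)
s=pickle.load(open("pics/scene11.pkl","rb"))
i2=cv2.convertScaleAbs(cv2.resize(np.ascontiguousarray(s["frame"][100:180,240:320,::-1]),None,fx=6,fy=6,interpolation=cv2.INTER_CUBIC),alpha=1.5)
for X,r,z in (((.4487,-.145),.033,.1205),((.4487,-.145),.0345,.0305)):
    for a in np.linspace(0,6.283,150):
        q=(proj(s,[X[0]+r*np.cos(a),X[1]+r*np.sin(a),z])-[240,100]+.5)*6-.5
        cv2.circle(i2,(int(q[0]),int(q[1])),0,(255,0,255),-1)
cv2.imwrite("pics/ov11.png",im);cv2.imwrite("pics/ovs11.png",i2)
```

```text
(no output)
```

View pics/ov11.png

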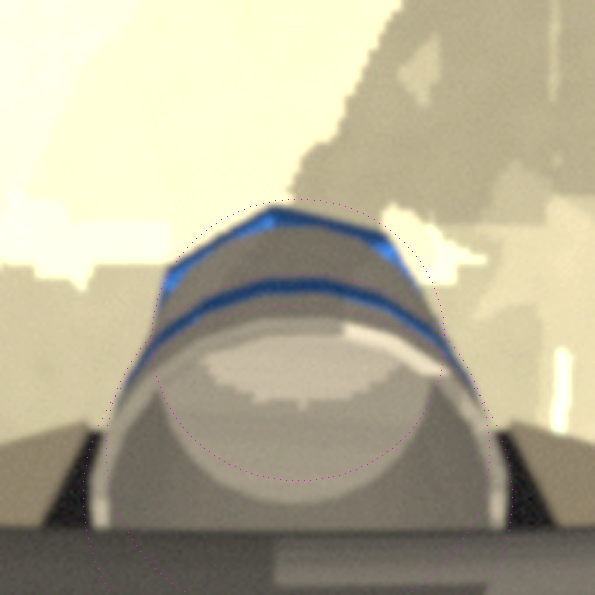

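View pics/ovs11.png

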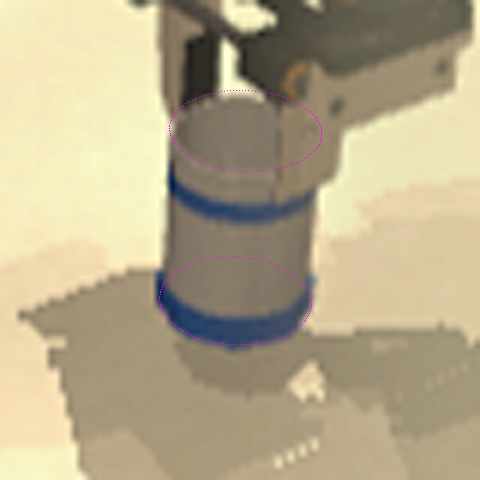

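```bash
python3 -m crank '[[0,0,-2,0,0,0,0.5],[0,0,-6,0,0,0,0.5],[0,1.5,-10,0,0,0,0.5],[-0.3,5,-12,0,0,0,0.5],[-0.5,10,-12,0,0,0,0.5]]' | grep pos; python3 -m crank '[[-0.2,5.5,0,0,0,0,0.5],[-0.4,11,0,0,0,0,0.5],[-0.6,17,0,0,0,0,0.5],[-0.8,22.5,0,0,0,0,0.5],[-1,27.5,0,0,0,0,0.5]]' | grep pos;python3 - <<'E'
from togo import *
togo([.4662,.2533,.245],toolR(np.pi,0))
E
```

```text
tool_pos: [0.4551, -0.0448, 0.2469]
tool_pos: [0.4642, 0.232, 0.2455]
shift cm [-0.2   2.13  0.05] rotvec [ 0.07 -0.12 -0.03]
```

```bash
python3 -m crank '[[-0.1,1.5,0,0,0,0,0.5],[-0.1,2.2,0,0,0,0,0.5],[-0.1,2.2,0,0,0,0,0.5],[-0.1,2.2,0,0,0,0,0.5]]' | grep -E "pos|rot|force";python3 - <<'E'
from togo import *
togo([.4662,.2533,.245],toolR(np.pi,0))
from h import *
from cell import read_camera
c=read_camera("wrist"); pickle.dump(c,open("pics/wrist12.pkl","wb"))
im=cv2.convertScaleAbs(cv2.resize(np.ascontiguousarray(c["frame"][80:270,160:350,::-1]),None,fx=3,fy=3,interpolation=cv2.INTER_CUBIC),alpha=1.5)
for X,r,z in (((.4655,.2533),.052,.112),((.4655,.2533),.068,.094),((.4655,.2533),.033,.239)):
    for a in np.linspace(0,6.283,150):
        q=(pf(c,[X[0]+r*np.cos(a),X[1]+r*np.sin(a),z])-[160,80]+.5)*3-.5
        cv2.circle(im,(int(q[0]),int(q[1])),0,(255,0,255),-1)
cv2.imwrite("pics/ov12.png",im)
s=read_camera("scene"); cv2.imwrite("pics/z12.png",cv2.convertScaleAbs(cv2.resize(np.ascontiguousarray(s["frame"][130:290,310:480,::-1]),None,fx=3,fy=3,interpolation=cv2.INTER_CUBIC),alpha=1.4))
E
```

```text
tool_pos: [0.4659, 0.2508, 0.2463]
tool_rot: [3.14, -0.001, 3.139]
contact_force: [0.6, -0.7, -1.0]
shift cm [-0.03  0.25  0.13] rotvec [ 0.07 -0.06 -0.16]
```

View pics/ov12.png

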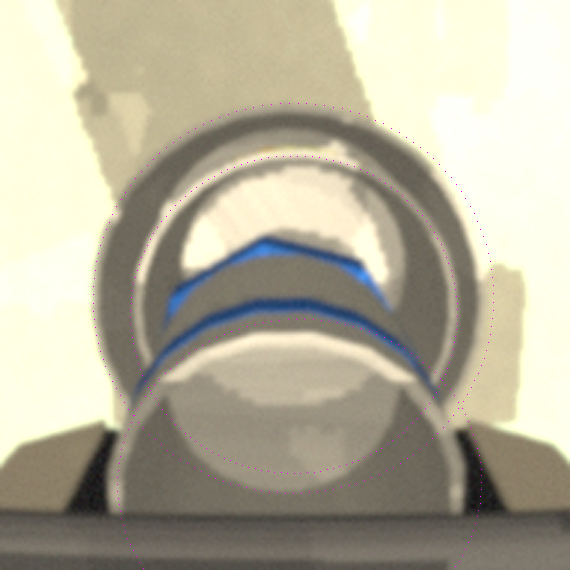

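View pics/z12.png

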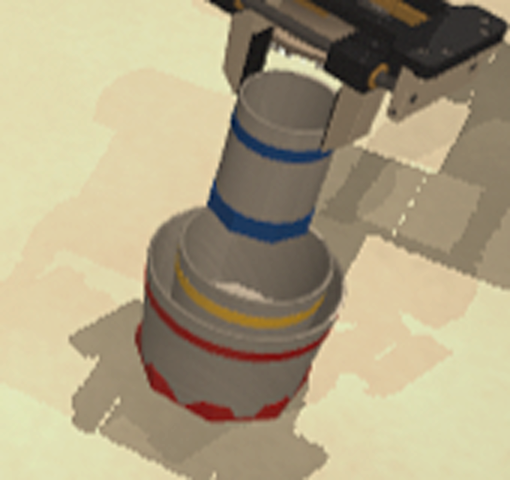

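```bash
python3 -m crank '[[0,0.15,1.5,0,0,0,0.5],[0,0.15,4,0,0,0,0.5],[0,0.15,7,0,0,0,0.5],[0,0.15,9,0,0,0,0.5],[0,0.15,9.4,0,0,0,0.5]]' | grep -E "pos|force"; for i in 1 2; do python3 -m crank '[[0,0,0.2,0,0,0,0.5],[0,0,0.4,0,0,0,0.5],[0,0,0.4,0,0,0,0.5]]'| grep -E "pos|force"; done
```

```text
tool_pos: [0.4646, 0.2531, 0.1503]
contact_force: [0.6, 0.0, -0.3]
tool_pos: [0.4659, 0.2538, 0.1488]
contact_force: [0.0, -0.3, -1.6]
tool_pos: [0.4656, 0.2537, 0.1441]
contact_force: [-0.6, 0.8, -1.8]
```

```bash
python3 -m crank '[[0,0,0.2,0,0,0,0.5],[0,0,0.5,0,0,0,0.5],[0,0,0.5,0,0,0,0.5]]'| grep -E "pos|force"; for i in 1 2 3; do python3 -m crank '[[0,0,0.15,0,0,0,0.5],[0,0,0.15,0,0,0,0.5]]'| grep -E "pos|force"; done
```

```text
tool_pos: [0.4655, 0.2536, 0.1389]
contact_force: [-0.3, -0.1, -1.8]
tool_pos: [0.4656, 0.2537, 0.1377]
contact_force: [0.8, 0.4, -1.9]
tool_pos: [0.4657, 0.2537, 0.1363]
contact_force: [-0.1, 0.9, -1.8]
tool_pos: [0.4662, 0.2537, 0.1362]
contact_force: [-2.6, -1.5, 9.4]
```

```bash
python3 -m crank '[[0,0,-0.1,0,0,0,0.5],[0,0,-0.1,0,0,0,0.75],[0,0,-0.1,0,0,0,1],[0,0,-0.1,0,0,0,1],[0,0,-0.1,0,0,0,1]]'| grep -E "pos|force|open"; python3 -m crank '[[0,0,-1.5,0,0,0,1],[0,0,-5,0,0,0,1],[0,0,-9,0,0,0,1],[2,-5,-11,0,0,0,1],[4,-11,-11,0,0,0,1]]'
python3 - <<'E'
from h import *
from cell import read_camera
for n in ("wrist","scene","top"):
  c=read_camera(n); pickle.dump(c,open(f"pics/{n}13.pkl","wb"))
  cv2.imwrite(f"pics/{n}13.png",cv2.convertScaleAbs(c["frame"][:,:,::-1],alpha=1.3))
s=pickle.load(open("pics/scene13.pkl","rb"))
im=cv2.convertScaleAbs(cv2.resize(np.ascontiguousarray(s["frame"][180:280,340:440,::-1]),None,fx=5.5,fy=5.5,interpolation=cv2.INTER_CUBIC),alpha=1.4)
for X,r,z in (((.4655,.2533),.052,.112),((.4655,.2533),.068,.094),((.4655,.2533),.033,.130)):
    for a in np.linspace(0,6.283,150):
        q=(proj(s,[X[0]+r*np.cos(a),X[1]+r*np.sin(a),z])-[340,180]+.5)*5.5-.5
        cv2.circle(im,(int(q[0]),int(q[1])),0,(255,0,255),-1)
cv2.imwrite("pics/ov13.png",im)
E
```

```text
tool_pos: [0.4657, 0.2537, 0.1357]
contact_force: [1.2, 0.5, -0.9]
opening: 0.0905
time: 25.82
tool_pos: [0.4264, 0.1438, 0.2483]
tool_rot: [3.139, 0.004, -3.141]
contact_force: [0.8, -1.7, 0.1]
opening: 0.0916
```

View pics/wrist13.png

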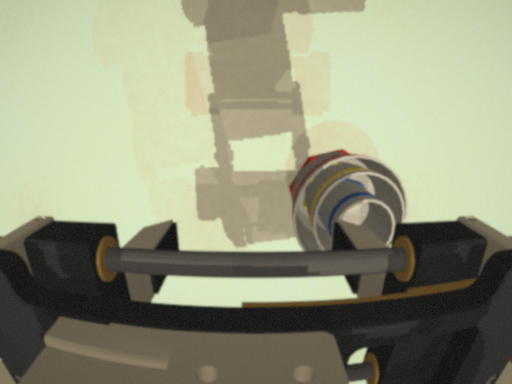

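View pics/ov13.png

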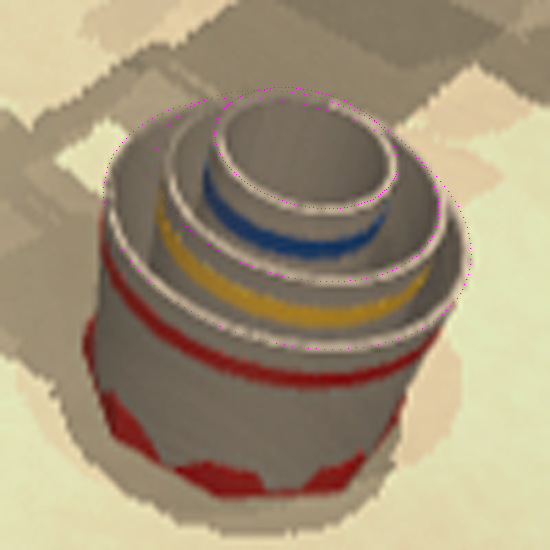

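View pics/scene13.png

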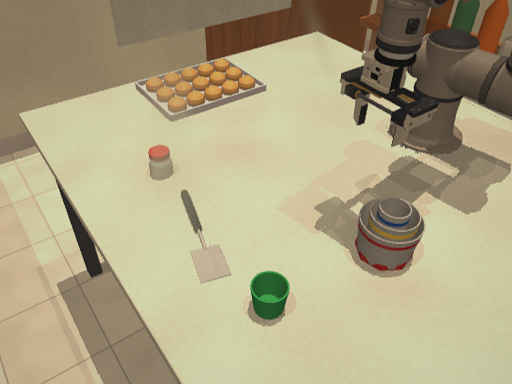

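Rims match the predicted seated heights (the drawn circles coincide). The jar cap is near (160,153), the spatula near (200,240) and the cup near (270,295), all as at the start. The arm is clear, so I'm handing in.

```bash
python3 -m crank '[[0,0,0,0,0,0,1],[0,0,0,0,0,0,1],[0,0,0,0,0,0,1]]' | grep -E "time|force"
python3 - <<'E'
from cell import robot
import pickle,cv2,numpy as np
a=pickle.load(open("pics/scene0.pkl","rb"))["frame"].astype(int);b=pickle.load(open("pics/scene13.pkl","rb"))["frame"].astype(int)
for n,(x0,x1,y0,y1) in {"jar":(145,178,143,182),"spat":(178,232,187,282),"cup":(247,292,268,322)}.items(): print(n,np.abs(a-b)[y0:y1,x0:x1].mean().round(2))
print(robot.hand_in())
E
```

```text
time: 26.35
contact_force: [-0.1, 0.1, 0.2]
jar 1.5
spat 1.77
cup 1.31
the job is handed in; nothing more can be done
None
```

The three tubs are nested and the job was handed in at about 26 s of the 67 s allowed. No verdict was reported.

- **Small tub:** I gripped it lying down, turned it mouth-up, set it on the worktop at about (0.45, -0.15) and let go. A scene picture showed it standing upright.
- **Nesting:** I carried the medium tub by its rim wall into the large one, then the small tub into the medium one. Each touched down with no more than about 10 N at the wrist, within about 1 mm of the height expected for sitting flat on the floor below. The firmest touch was 14 N, when the small tub was stood on the worktop.
- **Last checks:** The rim circles drawn for a fully nested set at (0.4655, 0.2533), at heights 94, 112 and 130 mm, lined up with the rims in the scene view. The wrist force was back to about zero, with the gripper about 12 cm above and to the side of the set.
- **Jar, cup and spatula:** Their image patches changed only by noise level from the start.
- **Small disagreements:** On the second grasp of the small tub the opening read 64.5 mm instead of 66 mm. Drawn over the wrist and scene pictures, it was still upright and centred. The outlines drawn over the pictures were sometimes 1–2 pixels wider than the tubs, about 2–5 mm from the top camera, which fits the stated calibration and the image blur.

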